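Ratchet a relay box tight in a bench clamp

ROBOT

A 6-joint arm with a two-finger parallel gripper is mounted at the origin on a cart in front of the work surface, level with it; the furniture and walls round the work are solid. World frame = base frame: x ahead of the robot, y to its left, z up, the work surface at z = 0. Lengths are in m, angles in rad, forces in N, time in s.
With the tool pointing down it reaches from about 0.425 to 0.95 m from the base axis. Payload 14.7 kg.
Tool frame: the origin (TCP) lies between the finger pads; the fingertips stand robot.tcp_to_tips ahead of it and the grasp point (between the pads) lies 3 mm ahead of it (robot.tcp_to_tips is the distance from the TCP to the fingertips, in m); z points along the fingers, y is the line along which they close (so a half turn about z gives the same grasp; the last joint's range is limited). The gripper opens to 85 mm and grips with 20 to 120 N. Pads are 22 mm wide; open, the fingers measure 114 mm over their backs; the gripper's body (76 mm by 85 mm) begins 54 mm behind the grasp point. The pads swing forward as they close: fully open they stand 13 mm farther back than shut.
Start: joints at [1.112, 0.48, 1.596, -0, 1.065, -0.047], TCP at [0.26, 0.596, 0.253] pointing down, gripper open.
Joint ranges: [-2.75, 2.75], [-0.82, 2.05], [0.23, 2.67], [-1.56, 4.7], [0.09, 2.69], [-2.92, 2.92]. Speed limits (rad/s): [1.89, 1.89, 2.39, 3.01, 3.01, 3.01].

INTERFACE

Orientations are given as a 3x3 rotation matrix whose columns are the frame's x, y, z axes.
In Python, from plant import robot gives the robot as it stands.
- The arm moves only by the shell command python3 -m handwheel 'ROWS' [FORCE]. ROWS is JSON, a list that holds one entry, the list of rows, each a list of 7 numbers: the shift along the tool's x, y, z in mm, then the turn, a rotation vector about the tool's x, y, z in degrees, then the opening, from -1 (shut) to 1 (fully open), so that 0 is half open. A call has exactly 5 rows; each row shifts and turns the commanded pose from where the row before left it, along the tool's axes as they then stand; what a row does not reach is not made up. A row lasts 1/8 s, in which the tool goes at most 62.5 mm and 10.7 degrees, less where a joint would pass 70% of its speed; a pose out of reach is approached as far as the arm can. A call is refused whole if a number of a shift passes 62.5 or a number of a turn 10.7, either way. A call with a gripper value outside its range is refused whole. The fingers move at their own pace and stop on an object; FORCE is the grip in N (left out, the last holds). Time passes only in rows, so rows that do not move let the fingers close, or fill a call up. It gives the time, the measured TCP pose, the force, the opening and the grip force at its end, in the units of the state.
- robot.get_obs(): the state, without advancing time (a new reading comes with each control period).
- robot.snapshot(name): name is "scene" or "top"; returns a dict with "pixels" (400x640x3 uint8, red, green, blue), "fx", "fy", "cx", "cy" (pixels), "dist_coeffs" ([k1, k2, p1, p2, k3] as OpenCV has them; the pictures are not rectified), "xyz" and "attitude" of the camera in the world. Camera axes: x right, y up, looking along -z (the intrinsics and any distortion apply to the point x, -y, -z); pixel columns grow to the right and rows downward; lengths in m; the calibration is good to about 2 mm. A picture is of the moment at which its call begins. There is no depth.
- robot.finish_job(): hands the job in; it is judged then, once.
The state is a dict: "clock": time; "joints": joint angles; "dq": joint speeds; "joint_torque": joint torques, N m; "tcp_pos": TCP position; "ee_rot": TCP orientation; "force": force on the tool from outside, world axes, zero at the start; "moment": the same for the moment, N m; "width": finger opening in m; "gripper_force": force on a finger pad.
Only numpy, scipy, OpenCV 4.12 (cv2) and the standard library are available. Lean on these libraries where they do the work, as an engineer would, in place of code of your own. Each camera call takes 0.05 s, during which the arm holds its last target. There are 200 camera calls.

TASK

Clamp the black relay box firmly in the ratchet clamp. The ratchet is set to open the jaw: flip its pawl lever fully over to the other side so that it closes, then swing the handle back and forth by its knob until the jaw holds the box hard against the stop jaw. Tighten by feel: stop as soon as the handle has become clearly stiffer, so that the box is firmly held but not crushed, let go, and do not disturb the roll of tape, the battery and the solder reel.

Things in the scene. Friction and masses are not known exactly. Their poses are not given: they have to be found in the camera images.
- clamp: The whole ratchet clamp. Origin on the bench under the vertical axis of its wheel and handle; z up, y runs from there toward the jaws. Grey base plate 12 mm thick, x -45 to +55, y -51 to +141 mm. Moving steel jaw: face starts at y = +52 mm, top 38 mm high, moves along +y to close, 9 mm per radian of wheel, on a stiff spring (22 N per mm); friction holds it.
- handle (a joint): Angle of the dark steel handle bar (20 mm wide, top 57.5 mm above the bench) about the wheel's axis, rad, counter-clockwise from above positive; at 0 it points to the clamp's -x. Stops at -0.8 and +0.8. It stays where it is left and drags with about 3 N at the knob. The wheel has 12 pins, so up to 0.52 rad of each driving swing is lost before the pawl catches.
- knob_mid (a point): Middle of the upright black knob at the handle's end, 130 mm from the wheel's axis: 22 mm across, 41 mm tall, 58.5 to 99.5 mm above the bench. It spins freely on its pin, so a gripper may hold or loosely straddle it at constant yaw while the handle swings. With the box clamped it pushes back more even on a hand that has stopped.
- pawl_lever (a joint): Angle of the pawl (direction) lever relative to the handle, rad, counter-clockwise from above positive, stops at -0.5 and +0.5. It pivots on the handle 40 mm from the wheel's axis, points outward and stays where it is put (friction; about 2 to 5 N at its tab moves it). Positive side: counter-clockwise swings of the handle turn the wheel and close the jaw. Negative: clockwise swings open it.
- pawl_tab (a point): Middle of the pawl lever's upright steel tab, 32 mm outward of the lever's pivot: 12 mm long along the lever, 8 mm thick across it, from 60 to 80 mm above the bench. Push it sideways. Flipped over, it swings about 31 mm across the handle.
- stop_jaw: Fixed steel jaw 64 x 22 mm, its top 38 mm above the bench; its origin lies under the rubber face that the box is pressed against, 12 mm above the bench. Its distance from the wheel differs from time to time. The box starts 1 to 2 mm from it and 14 to 24 mm from the moving jaw.
- relay_box: Black interface box lying flat on the base plate between the jaws, long side along the jaws, 32 mm wide across the jaws, 90 mm long, 20 mm high. Origin at its underside. Driving the free jaw takes about 10 N at the knob, plus 1 N for each 14 N with which the jaw presses the box, rising over some 50 mm of knob travel. Firm is more than 20 N of jaw force, crushing more than 100 N: stop about 3 to 4 N above the free resistance.
- tape: Bystander: black roll of tape lying flat, 55 mm across, 19 mm high; origin at its underside.
- battery: Bystander: dark blue nine-volt battery lying flat, 48 x 26 x 17 mm; origin at its underside.
- solder_reel: Bystander: reel of solder wire standing on its flange, 49 mm across, 30 mm high; origin at its underside.
Things that resemble listed ones, but are neither listed nor needed, are in the scene too. What is meant by the relay_box is not pink, and is the smaller of those in its own colour.

How it is judged:
By the outcome, as a careful person would: the job done as asked, in the order asked, and still so for the second after the job is handed in, with the robot touching nothing.
It also fails if it takes over 72 s, if anything falls off the work surface, if the arm or the gripper's body presses on something with over 40 N, if the wrist force passes 120 N, or if a joint passes its speed limit or range.

## Working session

There is one attempt and no reset: what is moved stays moved. The work goes in short steps, Python scripts to look and compute and a shell command to move; the robot and the scene stay as the last step left them, time stands still between calls to the robot, and variables do not carry over. Pictures are saved under pics/ and viewed, at most 10 in all, crops included, and the job is handed in when it is done.

```bash
ls; mkdir -p pics; cat > h.py <<'E'
import numpy as np, cv2, pickle
def load(n): return pickle.load(open(f'pics/{n}.pkl','rb'))
def snap(robot,cam,n):
    s=robot.snapshot(cam); s={k:(np.array(v) if not isinstance(v,(int,float,str)) else v) for k,v in s.items()}
    pickle.dump(s,open(f'pics/{n}.pkl','wb')); cv2.imwrite(f'pics/{n}.png',s['pixels'][:,:,::-1]); return s
def K(s): return np.array([[s['fx'],0,s['cx']],[0,s['fy'],s['cy']],[0,0,1.]])
def ray(s,uv):
    p=cv2.undistortPoints(np.array(uv,float).reshape(-1,1,2),K(s),s['dist_coeffs'].astype(float)).reshape(-1,2)
    d=np.c_[p[:,0],-p[:,1],-np.ones(len(p))]
    return d@np.array(s['attitude']).T
def onz(s,uv,z):
    d=ray(s,uv); c=np.array(s['xyz']); return c+d*((z-c[2])/d[:,2])[:,None]
def proj(s,P):
    q=(np.array(P,float).reshape(-1,3)-s['xyz'])@np.array(s['attitude'])
    q=q*[1,-1,-1]
    return cv2.projectPoints(q,np.zeros(3),np.zeros(3),K(s),s['dist_coeffs'].astype(float))[0].reshape(-1,2)
E
python3 - <<'E'
from plant import robot
from h import *
for c in('scene','top'):
    s=snap(robot,c,c+'0'); print(c,s['xyz'],s['attitude'],s['fx'],s['dist_coeffs'])
o=robot.get_obs(); print(o); print(robot.tcp_to_tips)
E
```

```text
pics
scene [ 0.18220565 -0.64930066  1.0108429 ] [[ 0.83319623  0.43217427 -0.34497745]
 [-0.5527522   0.63310753 -0.54188547]
 [-0.01578113  0.64218397  0.76638809]] 454.9560386845861 [0.03580357 0.         0.         0.         0.        ]
top [0.42733305 0.01996887 0.90646269] [[-0.01669118  0.98408008 -0.17694008]
 [-0.99984555 -0.01740141 -0.00246288]
 [-0.00550268  0.17687165  0.98421854]] 369.33438216402635 [0.0302874 0.        0.        0.        0.       ]
{'clock': 0.1, 'joints': array([ 1.11240764e+00,  4.80741627e-01,  1.59679493e+00, -1.45964240e-05,
        1.06512358e+00, -4.66341182e-02]), 'dq': array([ 0.00060946, -0.00158939, -0.00020118, -0.00013451, -0.00021563,
       -0.00070138]), 'joint_torque': array([ 6.53067964e-04, -9.52264452e+01, -4.31038284e+01, -1.62386168e-04,
        5.00358059e-03, -5.90983245e-05]), 'tcp_pos': array([0.25999488, 0.59536288, 0.25276035]), 'ee_rot': array([[-9.16422850e-01,  4.00211130e-01, -4.60913302e-04],
       [ 4.00211393e-01,  9.16422344e-01, -9.62932846e-04],
       [ 3.70148067e-05, -1.06691642e-03, -9.99999430e-01]]), 'force': array([ 0.12981507, -0.1575588 , -0.64830093]), 'moment': array([-0.03981363,  0.03005503, -0.02650998]), 'gripper_force': 0.0, 'width': 0.08534007898869927}
0.022
```

View pics/scene0.png

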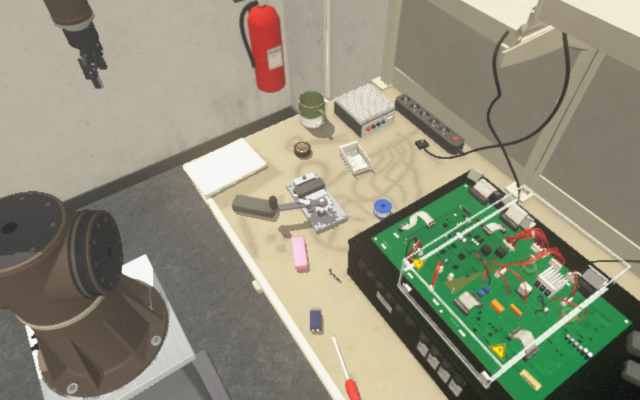

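View pics/top0.png

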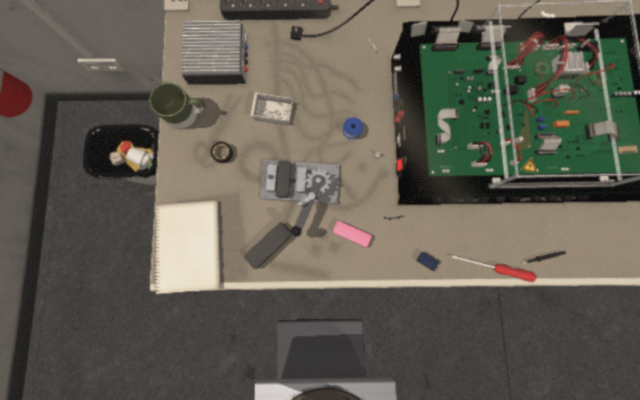

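The top view shows the clamp at (300,181) with its wheel at (319,182). The knob is near (296,230) and the jaws point image-left, which is world +y. Candidates for relay_box are:
- a dark box between the jaws at (283,178)
- a larger dark box on the bench at (269,245)
- a pink box at (352,234)

I choose the one between the jaws, because it is black and the smaller of the two dark ones. I'll check that in a close crop.

```bash
python3 - <<'E'
from h import *
a=load('top0')['pixels'][145:275,235:385,::-1]; b=load('scene0')['pixels'][160:250,225:360,::-1]
a=cv2.resize(a,None,fx=4.5,fy=4.5,interpolation=cv2.INTER_CUBIC); cv2.imwrite('pics/c1.png',a)
b=cv2.resize(b,None,fx=5.5,fy=5.5,interpolation=cv2.INTER_CUBIC); cv2.imwrite('pics/c2.png',b)
E
```

```text
(no output)
```

View pics/c1.png

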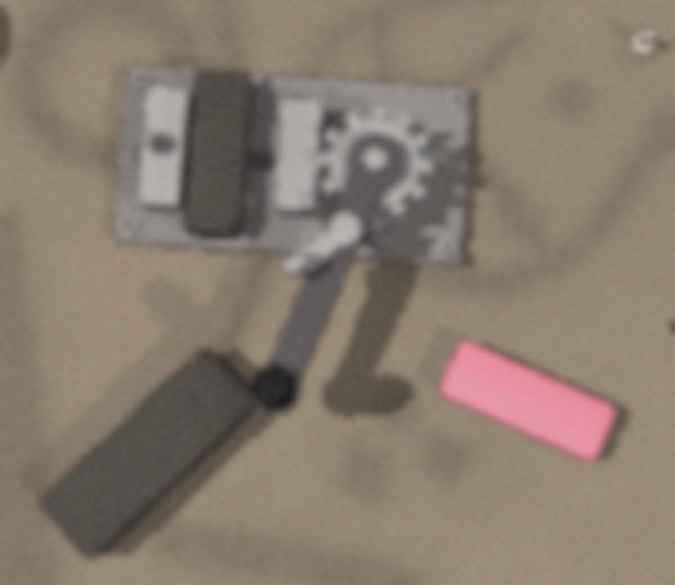

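View pics/c2.png

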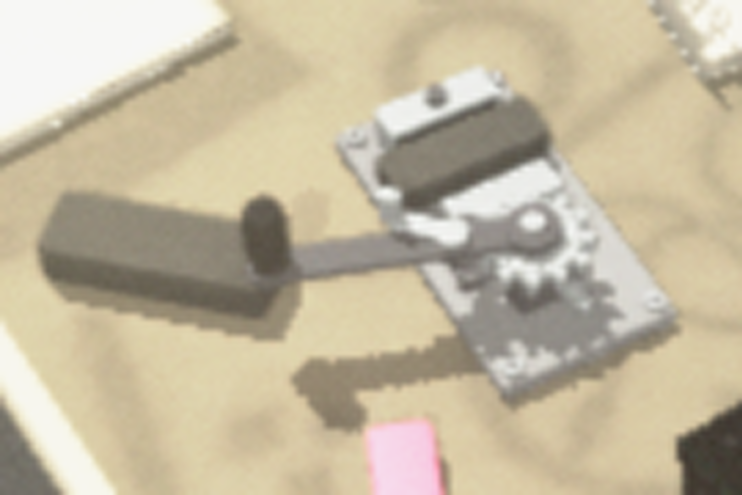

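c1 shows the smaller dark box lying between the light jaws at about (218,155), which confirms the choice. The larger dark box is on the bench with its corner right beside the knob. The knob top is at c1 (274,388), the pawl tab at (295,262) on the clockwise side, and the hub at (375,158). c2 agrees.

```bash
python3 - <<'E'
from h import *
t=load('top0'); s=load('scene0')
T=lambda x,y:(235+(x+.5)/4.5-.5,145+(y+.5)/4.5-.5)
S=lambda x,y:(225+(x+.5)/5.5-.5,160+(y+.5)/5.5-.5)
c=onz(t,[T(128,68),T(475,88),T(468,265),T(117,243)],.012); print('base',c.round(4), np.linalg.norm(c-np.roll(c,-1,0),axis=1))
# clamp frame: corners in clamp: (55,141),(55,-51),(-45,-51),(-45,141)
m=np.array([[55,141],[55,-51],[-45,-51],[-45,141]])/1e3
z=(c[:,0]+1j*c[:,1]);w=m[:,0]+1j*m[:,1]
r=((z-z.mean())*np.conj(w-w.mean())).sum(); th=np.angle(r); o=z.mean()-np.exp(1j*th)*w.mean()
print('yaw',th,'origin',o, 'hub', onz(t,[T(375,158)],.064))
def tri(a,b):
    d1=ray(t,[a])[0];d2=ray(s,[b])[0];p=np.linalg.lstsq(np.c_[d1,-d2],s['xyz']-t['xyz'],rcond=None)[0]
    A=t['xyz']+p[0]*d1;B=s['xyz']+p[1]*d2; return ((A+B)/2).round(4),np.linalg.norm(A-B).round(4)
def show(n,P):
    q=(P[0]+1j*P[1]-o)*np.exp(-1j*th); print(n,P.round(4),'r',abs(q).round(4),'clamp',q,'ang',np.angle(-q).round(3))
for n,z_,uv in(('knobtop',.0995,(274,388)),('tab',.08,(295,262)),('pivot',.068,(345,228))): show(n,onz(t,[T(*uv)],z_)[0])
show('knobtop s',onz(s,[S(265,205)],.0995)[0]); show('tab s',onz(s,[S(388,194)],.08)[0])
print('tri knob',tri(T(274,388),S(265,205)),'tab',tri(T(295,262),S(388,194)))
print('bigbox corners c1 (210,352),(258,395) tri/top:',onz(t,[T(210,352),T(258,395),T(92,552),T(45,505)],.035).round(3), tri(T(258,395),S(288,280)),tri(T(45,505),S(65,193)))
print('pink',onz(t,[T(465,342),T(442,388)],.02).round(3))
for n,uv in (('box',[(190,75),(248,75),(240,232),(185,228)]),): print(n,onz(t,[T(*k) for k in uv],.032).round(3))
E
```

```text
base [[ 0.6694  0.1432  0.012 ]
 [ 0.6545 -0.049   0.012 ]
 [ 0.5556 -0.0422  0.012 ]
 [ 0.5711  0.1486  0.012 ]] [0.19281205 0.09907936 0.1914377  0.09842029]
yaw -0.07532183833762389 origin (0.6042711746557049+0.005657872265936281j) hub [[0.60493724 0.00786565 0.064     ]]
knobtop [0.4847 0.0595 0.0995] r 0.1312 clamp (-0.12332362233969933+0.0446442967230577j) ang -0.347
tab [0.5489 0.0493 0.08  ] r 0.0705 clamp (-0.058482369870785436+0.03937152644450064j) ang -0.593
pivot [0.5678 0.024  0.068 ] r 0.0408 clamp (-0.03774663897828449+0.015523358828511812j) ang -0.39
knobtop s [0.4897 0.06   0.0995] r 0.1268 clamp (-0.11829897918544384+0.04556310619962614j) ang -0.368
tab s [0.5493 0.0474 0.08  ] r 0.069 clamp (-0.05795491353321945+0.037525105450380146j) ang -0.575
tri knob (array([0.4866, 0.0585, 0.1023]), np.float64(0.0046)) tab (array([0.5497, 0.0492, 0.0777]), np.float64(0.001))
bigbox corners c1 (210,352),(258,395) tri/top: [[0.509 0.096 0.035]
 [0.486 0.071 0.035]
 [0.407 0.157 0.035]
 [0.431 0.181 0.035]] (array([0.4926, 0.069 , 0.0279]), np.float64(0.0137)) (array([0.4322, 0.1824, 0.0265]), np.float64(0.002))
pink [[ 0.513 -0.039  0.02 ]
 [ 0.489 -0.026  0.02 ]]
box [[0.659 0.107 0.032]
 [0.659 0.075 0.032]
 [0.573 0.08  0.032]
 [0.575 0.11  0.032]]
```

Measurements agree with the given sizes: the base comes out at 192x99 mm, the knob radius at 0.129 and the tab radius at 0.070. Handle angle is about -0.36 and the lever is on the negative side. I'll turn the tool so that its x is -clamp x and its y is +clamp y, then go above the far side of the tab with the gripper shut.

```bash
cat > w.py <<'E'
from plant import robot
import numpy as np
th=-0.0753; o=np.array([.6043,.0060]); R=np.array([[np.cos(th),-np.sin(th)],[np.sin(th),np.cos(th)]])
s=robot.get_obs(); p=(s['tcp_pos'][:2]-o)@R; f=s['force'][:2]@R
a=np.arctan2(-p[1],-p[0]); t=np.array([np.sin(a),-np.cos(a)])
e=s['ee_rot']; print('t %.2f clamp mm'%s['clock'],(p*1e3).round(1),'z %.1f'%(s['tcp_pos'][2]*1e3),'F',f.round(1),'Fz %.1f'%s['force'][2],'ang %.3f r %.1f Ftan %.1f'%(a,1e3*np.hypot(*p),f@t),'yaw err %.2f tilt %.3f'%(np.degrees(np.arctan2(e[1,1],e[0,1])-np.pi/2-th),np.degrees(np.hypot(e[0,2],e[1,2]))),'w %.1f'%(s['width']*1e3))
E
python3 -m handwheel '[[[0,0,0,0,0,-9.65,-1],[0,0,0,0,0,-9.65,-1],[-25,-37,7,0,0,0,-1],[-25,-37,7,0,0,0,-1],[-25,-37,7,0,0,0,-1]]]' 40
python3 -m handwheel '[[[-25,-37,7,0,0,0,-1],[-25,-37,7,0,0,0,-1],[-25,-37,7,0,0,0,-1],[-25,-37,7,0,0,0,-1],[-25,-37,7,0,0,0,-1]]]'
python3 -m handwheel '[[[-25,-36,7,0,0,0,-1],[-25,-36,7,0,0,0,-1],[-25,-36,7,0,0,0,-1],[-25,-36,7,0,0,0,-1],[-24,-36,7,0,0,0,-1]]]'
python3 w.py
```

```text
clock: 0.72
tcp_pos: [0.3269, 0.4781, 0.2318]
ee_rot: [[-0.997, 0.074, -0.0], [0.074, 0.997, -0.0], [0.0, -0.0, -1.0]]
force: [0.6, 0.3, 0.5]
width: -0.0004
gripper_force: 0.0
clock: 1.35
tcp_pos: [0.4379, 0.2842, 0.197]
ee_rot: [[-0.997, 0.075, -0.0], [0.075, 0.997, -0.0], [0.0, -0.0, -1.0]]
force: [-0.2, 0.7, -0.3]
width: 0.0
gripper_force: 0.0
clock: 1.98
tcp_pos: [0.5481, 0.0954, 0.1619]
ee_rot: [[-0.997, 0.075, -0.0], [0.075, 0.997, -0.0], [0.0, -0.0, -1.0]]
force: [0.8, 0.9, 0.1]
width: 0.0001
gripper_force: 0.0
t 1.98 clamp mm [-62.8  84.9] z 161.9 F [0.7 0.9] Fz 0.1 ang -0.934 r 105.6 Ftan -1.1 yaw err 0.01 tilt 0.015 w 0.1
```

```bash

python3 -m handwheel '[[[0,0,25,0,0,0,-1],[0,0,25,0,0,0,-1],[0,0,23,0,0,0,-1],[0,-8,0,0,0,0,-1],[0,-8,0,0,0,0,-1]]]' >/dev/null; python3 w.py
python3 -m handwheel '[[[0,-4,0,0,0,0,-1],[0,-4,0,0,0,0,-1],[0,-4,0,0,0,0,-1],[0,-4,0,0,0,0,-1],[0,-4,0,0,0,0,-1]]]' >/dev/null; python3 w.py
python3 -m handwheel '[[[0,-2,0,0,0,0,-1],[0,-2,0,0,0,0,-1],[0,-2,0,0,0,0,-1],[0,-2,0,0,0,0,-1],[0,-2,0,0,0,0,-1]]]' >/dev/null; python3 w.py
```

```text
t 2.60 clamp mm [-63.2  69.7] z 89.8 F [-0.7 -0.7] Fz -0.1 ang -0.835 r 94.1 Ftan 1.0 yaw err 0.03 tilt 0.015 w 0.1
t 3.23 clamp mm [-64.6  50.4] z 89.1 F [-4.7  6.7] Fz -0.1 ang -0.663 r 81.9 Ftan -2.4 yaw err 0.01 tilt 0.124 w 0.1
t 3.85 clamp mm [-63.4  40.2] z 89.3 F [-1.8  2.6] Fz 0.3 ang -0.565 r 75.0 Ftan -1.3 yaw err 0.02 tilt 0.005 w 0.1
```

```bash

python3 -m handwheel '[[[-1,-2,0,0,0,0,-1],[0,-2,0,0,0,0,-1],[0,-2,0,0,0,0,-1],[0,-2,0,0,0,0,-1],[0,-2,0,0,0,0,-1]]]' >/dev/null; python3 w.py
python3 -m handwheel '[[[0,-1,0,0,0,0,-1],[0,-1,0,0,0,0,-1],[0,-1,0,0,0,0,-1],[0,-1,0,0,0,0,-1],[0,-1,0,0,0,0,-1]]]' >/dev/null; python3 w.py
python3 -c "
from w import robot
from h import *
s=snap(robot,'scene','s1'); t=snap(robot,'top','t1')
b=cv2.resize(s['pixels'][160:250,225:360,::-1],(500,333),interpolation=cv2.INTER_CUBIC)
a=cv2.resize(t['pixels'][145:275,235:335,::-1],(300,390),interpolation=cv2.INTER_CUBIC)
m=np.zeros((390,800,3),np.uint8); m[:333,:500]=b; m[:,500:]=a; cv2.imwrite('pics/c3.png',m)"
```

```text
t 4.47 clamp mm [-62.5  30.1] z 89.3 F [-2.3  3.3] Fz 0.5 ang -0.448 r 69.4 Ftan -2.0 yaw err 0.02 tilt 0.021 w 0.0
t 5.10 clamp mm [-62.6  25.4] z 89.3 F [-4.4  6.5] Fz 1.0 ang -0.385 r 67.5 Ftan -4.4 yaw err 0.01 tilt 0.025 w -0.2
t 5.10 clamp mm [-62.6  25.4] z 89.3 F [-4.4  6.5] Fz 1.0 ang -0.385 r 67.5 Ftan -4.4 yaw err 0.01 tilt 0.025 w -0.2
```

View pics/c3.png

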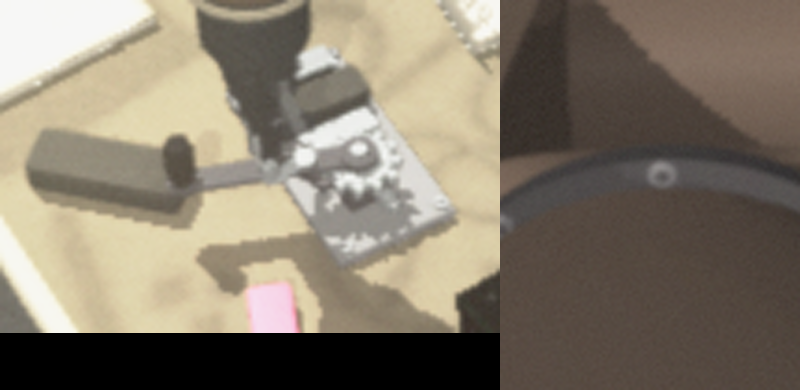

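The picture shows the handle still at its old angle (knob at (178,155)). The tab at (270,170) is already near the handle's middle, so I keep pushing to the stop.

```bash

for i in 1; do python3 -m handwheel '[[[0,-1,0,0,0,0,-1],[0,-1,0,0,0,0,-1],[0,-1,0,0,0,0,-1],[0,-1,0,0,0,0,-1],[0,-1,0,0,0,0,-1]]]' >/dev/null; python3 w.py; done
python3 -m handwheel '[[[0,-1,0,0,0,0,-1],[0,-1,0,0,0,0,-1],[0,-1,0,0,0,0,-1],[0,-1,0,0,0,0,-1],[0,-1,0,0,0,0,-1]]]' >/dev/null; python3 w.py
python3 -c "
from w import robot
from h import *
s=snap(robot,'scene','s2')
b=cv2.resize(s['pixels'][160:250,225:360,::-1],(742,495),interpolation=cv2.INTER_CUBIC)
cv2.imwrite('pics/c4.png',b)"
```

```text
t 5.83 clamp mm [-63.   20.4] z 89.2 F [-5.1  6.9] Fz 1.3 ang -0.313 r 66.2 Ftan -5.0 yaw err 0.01 tilt 0.067 w 0.0
t 6.45 clamp mm [-63.2  15.9] z 89.1 F [-6.8 14.8] Fz 0.9 ang -0.246 r 65.2 Ftan -12.7 yaw err 0.00 tilt 0.098 w 0.1
t 6.45 clamp mm [-63.2  15.9] z 89.1 F [-6.8 14.8] Fz 0.9 ang -0.246 r 65.2 Ftan -12.7 yaw err 0.00 tilt 0.098 w 0.1
```

View pics/c4.png

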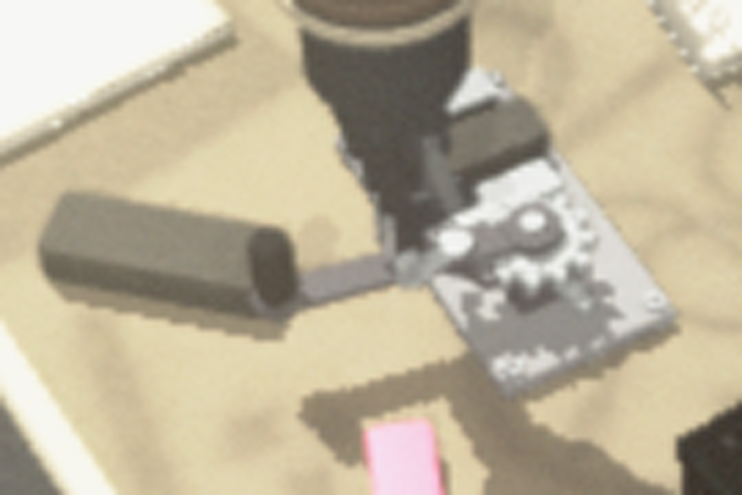

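The handle has begun to turn (knob top now at (270,235)) under about 15 N, so the lever is at its stop. I'll back off, rise while opening, and measure the knob and tab again.

```bash

python3 -m handwheel '[[[0,8,0,0,0,0,-1],[0,8,0,0,0,0,-1],[0,0,-30,0,0,0,-1],[20,0,-30,0,0,0,-0.2],[20,0,0,0,0,0,-0.2]]]' >/dev/null; python3 w.py
python3 -c "
from w import robot
from h import *
s=snap(robot,'scene','s3')
b=cv2.resize(s['pixels'][160:250,225:360,::-1],(742,495),interpolation=cv2.INTER_CUBIC)
cv2.imwrite('pics/c5.png',b)"
```

```text
t 7.12 clamp mm [-101.1   31.6] z 151.3 F [-0.6 -0.6] Fz 1.0 ang -0.303 r 105.9 Ftan 0.7 yaw err 0.03 tilt 0.252 w 33.8
t 7.12 clamp mm [-101.1   31.6] z 151.3 F [-0.6 -0.6] Fz 1.0 ang -0.303 r 105.9 Ftan 0.7 yaw err 0.03 tilt 0.252 w 33.8
```

View pics/c5.png

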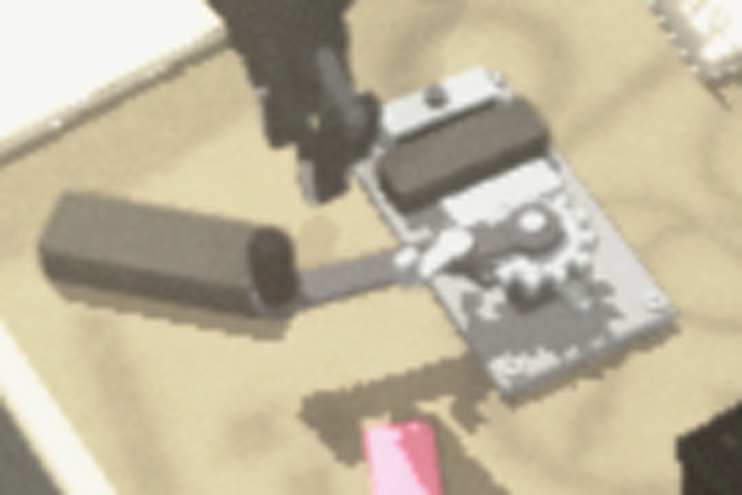

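```bash
python3 - <<'E'
from w import *
from h import *
s=load('s3'); S=lambda x,y:(225+(x+.5)/5.5-.5,160+(y+.5)/5.5-.5)
def cl(uv,z): p=(onz(s,[S(*uv)],z)[0,:2]-o)@R; return (p*1e3).round(1), 'ang %.3f r %.1f'%(np.arctan2(-p[1],-p[0]),1e3*np.hypot(*p))
for n,uv,z in(('knob top c',(272,236),.0995),('knob bot',(273,292),.0585),('tab top',(405,248),.08),('tabmid',(407,259),.07),('pivot',(457,240),.07)): print(n,cl(uv,z))
def pred(a,l,z=.08):
    q=-np.array([.04*np.cos(a)+.032*np.cos(a+l),.04*np.sin(a)+.032*np.sin(a+l)])
    u=proj(s,[*(o+R@q),z])[0]; return (((u-[225,160])+.5)*5.5-.5).round(0)
for a in(-.25,-.2,-.15):
  print(a,[pred(a,l) for l in(-.5,0,.3,.5)])
E
```

```text
t 7.17 clamp mm [-104.7   31.4] z 150.2 F [-3.4  0.2] Fz -0.6 ang -0.291 r 109.3 Ftan 0.8 yaw err 0.04 tilt 0.016 w 33.9
knob top c (array([-123.6,   26.4]), 'ang -0.210 r 126.4')
knob bot (array([-127.1,   26.7]), 'ang -0.207 r 129.9')
tab top (array([-66.4,   3.1]), 'ang -0.047 r 66.5')
tabmid (array([-65.4,   4. ]), 'ang -0.061 r 65.5')
pivot (array([-39. ,   2.3]), 'ang -0.060 r 39.1')
-0.25 [array([385., 205.]), array([385., 230.]), array([392., 244.]), array([400., 252.])]
-0.2 [array([386., 210.]), array([387., 236.]), array([395., 250.]), array([403., 257.])]
-0.15 [array([386., 216.]), array([389., 241.]), array([398., 255.]), array([407., 262.])]
```

The knob is at angle -0.21 with r = 130 as expected. The tab matches a lever angle of about +0.4 to +0.5, within measuring error of the stop. I'll straddle the knob.

```bash

python3 -m handwheel '[[[11,-2,0,0,0,0,-0.2],[11,-2,22,0,0,0,-0.2],[0,0,24,0,0,0,-0.2],[0,0,20,0,0,0,-0.2],[0,0,0,0,0,0,-0.4]]]' >/dev/null; python3 w.py
python3 -m handwheel '[[[0,0,0,0,0,0,-0.4],[-3.6,13.5,0,0,0,0,-0.4],[-5.1,13.1,0,0,0,0,-0.4],[-6.5,12.5,0,0,0,0,-0.4],[0,0,0,0,0,0,-0.4]]]' >/dev/null; python3 w.py
python3 -c "
from w import robot
from h import *
s=snap(robot,'scene','s4')
b=cv2.resize(s['pixels'][160:250,225:360,::-1],(742,495),interpolation=cv2.INTER_CUBIC)
cv2.imwrite('pics/c6.png',b)"
```

```text
t 7.80 clamp mm [-125.1   27.1] z 82.1 F [-0.6 -0.2] Fz -0.3 ang -0.213 r 128.0 Ftan 0.3 yaw err 0.02 tilt 0.150 w 25.6
t 8.43 clamp mm [-108.2   67.6] z 83.5 F [-0.1 -0.2] Fz 0.4 ang -0.559 r 127.6 Ftan 0.3 yaw err 0.10 tilt 0.083 w 25.5
t 8.43 clamp mm [-108.2   67.6] z 83.5 F [-0.1 -0.2] Fz 0.4 ang -0.559 r 127.6 Ftan 0.3 yaw err 0.10 tilt 0.083 w 25.5
```

View pics/c6.png

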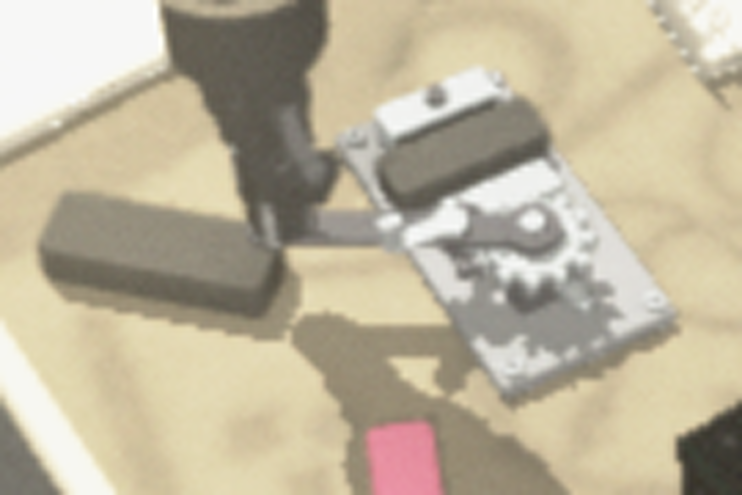

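The handle follows the gripper, with the knob straddled at (270,225) and the lever staying on the positive side. I'll finish the back-swing and then drive.

```bash

python3 -m handwheel '[[[-6.5,11,0,0,0,0,-0.4],[-6.5,10,0,0,0,0,-0.4],[0,0,0,0,0,0,-0.4],[10.3,-12.5,0,0,0,0,-0.4],[8.7,-13.8,0,0,0,0,-0.4]]]' >/dev/null; python3 w.py
python3 -m handwheel '[[[6.9,-14.7,0,0,0,0,-0.4],[5,-15.4,0,0,0,0,-0.4],[3,-16,0,0,0,0,-0.4],[1,-16.2,0,0,0,0,-0.4],[-1,-16.2,0,0,0,0,-0.4]]]' >/dev/null; python3 w.py
python3 -m handwheel '[[[-3,-16,0,0,0,0,-0.4],[-5,-15.4,0,0,0,0,-0.4],[-6.9,-14.7,0,0,0,0,-0.4],[-8.7,-13.8,0,0,0,0,-0.4],[-5,-6,0,0,0,0,-0.4]]]' >/dev/null; python3 w.py
```

```text
t 9.10 clamp mm [-116.    60.5] z 83.4 F [0.1 4.2] Fz 2.2 ang -0.481 r 130.8 Ftan -3.7 yaw err 0.04 tilt 0.012 w 25.5
t 9.72 clamp mm [-130.3  -18.4] z 83.4 F [-0.1 11.5] Fz 3.1 ang 0.141 r 131.6 Ftan -11.4 yaw err -0.01 tilt 0.020 w 25.6
t 10.35 clamp mm [-101.5  -84.4] z 83.3 F [-0.5 12.9] Fz 5.2 ang 0.693 r 132.0 Ftan -10.2 yaw err -0.06 tilt 0.037 w 25.5
```

Free driving resistance is about 10 to 11 N tangential. Next is the return swing and a second drive.

```bash

python3 -m handwheel '[[[3.9,8.3,0,0,0,0,-0.4],[15.6,28.5,0,0,0,0,-0.4],[8,31.4,0,0,0,0,-0.4],[0,32.4,0,0,0,0,-0.4],[-8,31.4,0,0,0,0,-0.4]]]' >/dev/null; python3 w.py
python3 -m handwheel '[[[-15.6,28.5,0,0,0,0,-0.4],[-10.3,12.5,0,0,0,0,-0.4],[0,0,0,0,0,0,-0.4],[10.3,-12.5,0,0,0,0,-0.4],[8.7,-13.8,0,0,0,0,-0.4]]]' >/dev/null; python3 w.py
python3 -m handwheel '[[[6.9,-14.7,0,0,0,0,-0.4],[5,-15.4,0,0,0,0,-0.4],[3,-16,0,0,0,0,-0.4],[1,-16.2,0,0,0,0,-0.4],[0,0,0,0,0,0,-0.4]]]' >/dev/null; python3 w.py
```

```text
t 10.97 clamp mm [-122.2   48.9] z 83.2 F [ 0.4 -3.7] Fz -1.7 ang -0.381 r 131.7 Ftan 3.3 yaw err 0.02 tilt 0.080 w 25.8
t 11.60 clamp mm [-115.5   61.9] z 83.3 F [0.6 3.1] Fz 0.2 ang -0.492 r 131.1 Ftan -3.0 yaw err -0.01 tilt 0.047 w 25.1
t 12.22 clamp mm [-130.7   -0.5] z 83.3 F [-0.4  1.2] Fz -1.0 ang 0.004 r 130.7 Ftan -1.2 yaw err -0.09 tilt 0.037 w 25.6
```

```bash

python3 -m handwheel '[[[-0.2,-7.8,0,0,0,0,-0.4],[-0.7,-7.8,0,0,0,0,-0.4],[-1.2,-7.7,0,0,0,0,-0.4],[-1.6,-7.6,0,0,0,0,-0.4],[-2.1,-7.5,0,0,0,0,-0.4]]]' >/dev/null; python3 w.py
```

```text
t 12.85 clamp mm [-124.6  -37.3] z 83.3 F [-0.3 10.6] Fz 0.7 ang 0.291 r 130.0 Ftan -10.2 yaw err 0.01 tilt 0.038 w 26.0
```

```bash

python3 -m handwheel '[[[-1.6,-4.8,0,0,0,0,-0.4],[-1.8,-4.9,0,0,0,0,-0.4],[-2,-4.8,0,0,0,0,-0.4],[-2.1,-4.7,0,0,0,0,-0.4],[-2.4,-4.7,0,0,0,0,-0.4]]]' >/dev/null; python3 w.py
```

```text
t 13.47 clamp mm [-114.7  -61. ] z 83.3 F [-0.9 11.2] Fz 1.2 ang 0.488 r 129.9 Ftan -10.3 yaw err 0.00 tilt 0.049 w 25.7
```

```bash

python3 -m handwheel '[[[-2.5,-4.5,0,0,0,0,-0.4],[-2.8,-4.5,0,0,0,0,-0.4],[-2.9,-4.3,0,0,0,0,-0.4],[-3,-4.2,0,0,0,0,-0.4],[-3.2,-4,0,0,0,0,-0.4]]]' >/dev/null; python3 w.py
python3 -c "
from w import robot
from h import *
s=snap(robot,'scene','s5')
b=cv2.resize(s['pixels'][160:250,265:360,::-1],(760,720)[:2],interpolation=cv2.INTER_CUBIC)[:600]
cv2.imwrite('pics/c7.png',b)"
```

```text
t 14.10 clamp mm [-100.4  -82.3] z 83.2 F [-0.1 12.2] Fz 2.0 ang 0.687 r 129.8 Ftan -9.5 yaw err 0.00 tilt 0.065 w 25.7
t 14.10 clamp mm [-100.4  -82.3] z 83.2 F [-0.1 12.2] Fz 2.0 ang 0.687 r 129.8 Ftan -9.5 yaw err 0.00 tilt 0.065 w 25.7
```

View pics/c7.png

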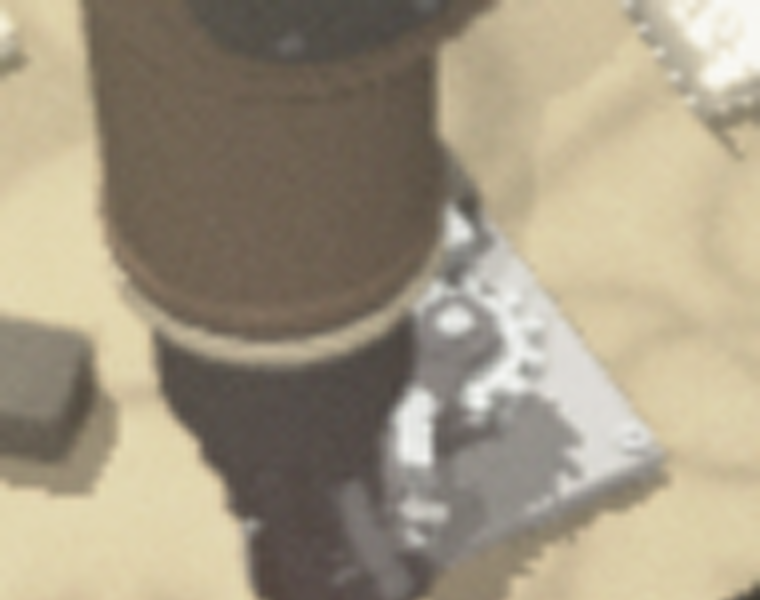

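The view is mostly occluded. The moving jaw at (455,225) now stands close to the box at (465,190). The force is still the free value, so there is no contact yet. I'll return and drive a third time, slowly.

```bash

python3 -m handwheel '[[[5,6.2,0,0,0,0,-0.4],[15.6,28.5,0,0,0,0,-0.4],[8,31.4,0,0,0,0,-0.4],[0,32.4,0,0,0,0,-0.4],[-8,31.4,0,0,0,0,-0.4]]]' >/dev/null; python3 w.py
python3 -m handwheel '[[[-15.6,28.5,0,0,0,0,-0.4],[-10.3,12.5,0,0,0,0,-0.4],[5.2,-5.9,0,0,0,0,-0.4],[4.7,-6.1,0,0,0,0,-0.4],[4.4,-6.4,0,0,0,0,-0.4]]]' >/dev/null; python3 w.py
python3 -m handwheel '[[[2.5,-4.5,0,0,0,0,-0.4],[2.4,-4.6,0,0,0,0,-0.4],[2.3,-4.7,0,0,0,0,-0.4],[2,-4.8,0,0,0,0,-0.4],[1.8,-4.9,0,0,0,0,-0.4]]]' >/dev/null; python3 w.py
```

```text
t 14.78 clamp mm [-121.7   47.8] z 83.3 F [ 0.7 -3.7] Fz -0.6 ang -0.374 r 130.7 Ftan 3.2 yaw err 0.03 tilt 0.071 w 25.9
t 15.40 clamp mm [-109.9   68.5] z 83.3 F [-0.2  3.9] Fz 0.6 ang -0.557 r 129.5 Ftan -3.2 yaw err -0.04 tilt 0.038 w 25.8
t 16.02 clamp mm [-119.9   46.2] z 83.3 F [-0.7 12.4] Fz 2.3 ang -0.368 r 128.5 Ftan -11.3 yaw err 0.01 tilt 0.022 w 25.6
```

```bash

python3 -m handwheel '[[[1.4,-3.7,0,0,0,0,-0.4],[1.3,-3.7,0,0,0,0,-0.4],[1.2,-3.7,0,0,0,0,-0.4],[1.1,-3.8,0,0,0,0,-0.4],[1,-3.8,0,0,0,0,-0.4]]]' >/dev/null; python3 w.py
```

```text
t 16.65 clamp mm [-125.7   27.7] z 83.3 F [ 0.  10.6] Fz 1.2 ang -0.217 r 128.7 Ftan -10.4 yaw err 0.01 tilt 0.035 w 25.3
```

Still free at 10.4 N, so I continue.

```bash

python3 -m handwheel '[[[0.8,-3.8,0,0,0,0,-0.4],[0.7,-3.8,0,0,0,0,-0.4],[0.6,-3.9,0,0,0,0,-0.4],[0.5,-3.9,0,0,0,0,-0.4],[0.4,-3.9,0,0,0,0,-0.4]]]' >/dev/null; python3 w.py
```

```text
t 17.27 clamp mm [-128.8    8.4] z 83.3 F [-0.5 11.8] Fz 0.6 ang -0.065 r 129.0 Ftan -11.7 yaw err 0.02 tilt 0.030 w 25.3
```

```bash

python3 -m handwheel '[[[0.2,-2.6,0,0,0,0,-0.4],[0.1,-2.6,0,0,0,0,-0.4],[0.1,-2.6,0,0,0,0,-0.4],[0,-2.6,0,0,0,0,-0.4],[0,-2.6,0,0,0,0,-0.4]]]' >/dev/null; python3 w.py
```

```text
t 17.90 clamp mm [-129.2   -4.5] z 83.3 F [ 0.6 12.8] Fz 1.8 ang 0.035 r 129.3 Ftan -12.8 yaw err 0.02 tilt 0.029 w 25.6
```

```bash

python3 -m handwheel '[[[-0.1,-2.6,0,0,0,0,-0.4],[-0.1,-2.6,0,0,0,0,-0.4],[-0.1,-2.6,0,0,0,0,-0.4],[-0.2,-2.6,0,0,0,0,-0.4],[-0.2,-2.6,0,0,0,0,-0.4]]]' >/dev/null; python3 w.py
```

```text
t 18.52 clamp mm [-128.5  -17.5] z 83.3 F [ 0.6 14.5] Fz 1.6 ang 0.135 r 129.7 Ftan -14.3 yaw err 0.02 tilt 0.030 w 25.5
```

The handle is about 4 N above the free resistance, roughly 55 N of jaw force, so I stop, open and rise clear.

```bash

python3 -m handwheel '[[[0,0.8,0,0,0,0,-0.4],[0,0.9,0,0,0,0,-0.2],[0,0,0,0,0,0,-0.1],[0,0,0,0,0,0,-0.1],[0,0,-20,0,0,0,-0.1]]]' >/dev/null; python3 w.py
python3 -m handwheel '[[[0,0,-30,0,0,0,-0.1],[0,0,-40,0,0,0,-0.1],[0,0,-30,0,0,0,-0.1],[0,50,0,0,0,0,-0.1],[0,50,0,0,0,0,-0.1]]]' >/dev/null; python3 w.py
python3 -m handwheel '[[[0,60,0,0,0,0,-0.1],[0,60,0,0,0,0,-0.1],[0,60,0,0,0,0,-0.1],[0,40,0,0,0,0,-0.1],[0,0,0,0,0,0,-0.1]]]' >/dev/null; python3 w.py
python3 -c "
from w import robot
from h import *
s=snap(robot,'scene','s6'); t=snap(robot,'top','t6')
b=cv2.resize(s['pixels'][130:340,190:400,::-1],(400,400),interpolation=cv2.INTER_CUBIC)
a=cv2.resize(t['pixels'][145:275,235:365,::-1],(400,400),interpolation=cv2.INTER_CUBIC)
cv2.imwrite('pics/c8.png',np.hstack([b,a]))"
```

```text
t 19.15 clamp mm [-129.4  -16.2] z 102.6 F [1.3 1.1] Fz 0.0 ang 0.125 r 130.4 Ftan -1.0 yaw err 0.02 tilt 0.137 w 38.7
t 19.77 clamp mm [-128.3   84.6] z 203.9 F [1. 0.] Fz 0.2 ang -0.583 r 153.7 Ftan -0.5 yaw err -0.09 tilt 0.075 w 38.0
t 20.40 clamp mm [-129.   306.4] z 203.0 F [ 0.4 -0.6] Fz 0.7 ang -1.172 r 332.4 Ftan -0.1 yaw err 0.19 tilt 0.027 w 38.7
t 20.40 clamp mm [-129.   306.4] z 203.0 F [ 0.4 -0.6] Fz 0.7 ang -1.172 r 332.4 Ftan -0.1 yaw err 0.19 tilt 0.027 w 38.7
```

View pics/c8.png

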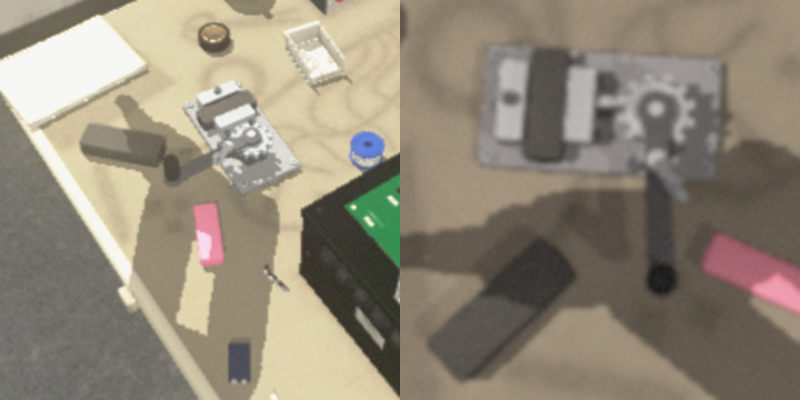

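The box is squeezed between both jaws (right view, (548,105)) and the pawl lever is fully over. The handle stays near +0.1, the bystanders in view are where they were, and the gripper is clear.

```bash
python3 -c "
from plant import robot
print(robot.finish_job())"
```

```text
the job is handed in; nothing more can be done
None
```

The relay box is clamped against the stop jaw at roughly 55 N by feel (about 4 N above the handle's free resistance), with the pawl lever flipped to closing, the gripper clear, and the job handed in at about 20 s; no verdict was shown.

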